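# Charge a glue tray at the upholsterer's bench

## Task

Fetch the green glue tray from the middle of the tray stack, stand it on the bench under the nozzle of the glue pump, then push the pump head all the way down and let it spring back up. Put the tray of brass nails back, seated squarely, on top of the tray of black tacks, which stays on the bench; keep both of these trays level throughout so that nothing spills. Do not work the pump unless the green tray is under its nozzle, and leave the other things on the bench where they are.

Things in the scene. Friction and masses are not known exactly. Their poses are not given: they have to be found in the camera images.
- nail_tray_center (a point): Top tray of the stack at the start: grey plastic, brass dome nails fixed in it, 0.18 to 0.36 kg. All three trays are alike: open box 190 mm long (x), 60 wide (y), 46 high overall; walls and floor 3 mm, sides vertical. Each stands on a foot 130 x 40 x 3 mm under the middle of its floor. This point: the tray's centre, 23 mm above the foot's underside. Grip across the 60 mm width, fingertips not below its underside.
- glue_tray_center (a point): Middle tray of the stack at the start: bright green plastic, empty, same shape (0.09 to 0.18 kg). This point: its centre, 23 mm above its underside; x along its length, y across, z up. Stacked trays lie 43 mm apart in height: the foot drops inside the rim of the tray below (inside 184 x 54 mm: 27 mm play either way along, 7 mm across) and the floor rests on that rim.
- tack_tray_center (a point): Bottom tray of the stack: grey plastic, black tacks fixed in it, all below its rim; same shape, loose on the bench (0.17 to 0.34 kg). This point: its centre, 23 mm above the bench; x along its length, y across its width.
- pump_top (a point): Centre of the flat top of the black pump head (round, 44 mm across, 22 mm deep), 230 mm above the bench when up; press straight down here with shut fingers. Below is the fixed glue jug on the same axis: off-white, 100 mm across, green band; its steel foot plate, 4 mm thick, reaches 49 mm in front of the axis, 76 behind, 55 either side. The spout points to this point's -x.
- pump_head (a joint): Travel of the pump head: 0 up, 0.020 m fully down against its stop. A spring pushes it back up: about 3.5 N to start it moving, 8.5 N fully down.
- nozzle (a point): Mouth of the pump's spout, facing down, 85 mm from the jug's axis towards -x of the pump (35 mm past the jug's side), 191 mm above the bench when up, 171 mm when pressed. The black spout is 13 mm thick, its upper side 225 mm above the bench. Axes as for the pump top. Glue falls straight down from here and must fall inside the tray.
- seat_spring_center (a point): Bystander: upright copper-coloured hourglass seat spring, 84 mm across, 110 mm high; this point is its centre, half-way up.
- hammer_grip (a point): Bystander: hammer lying flat on the bench, 260 mm long; this point lies on its handle, x along the handle towards the head.
- sofa_leg_center (a point): Bystander: short turned sofa leg of pale limed wood, lying along its own x, 180 mm long, 44 mm thick; this point is about its middle, 22 mm above the bench.
- stain_tin_center (a point): Bystander: brown and silver wood-stain tin, 86 mm across, 94 mm high; this point is its centre, half-way up.
Things that resemble listed ones, but are neither listed nor needed, are in the scene too. Leave any red look-alike of the part that bears nail_tray_center alone.

How it is judged:
On the way, in this order (a step that is already met when the one before it is completed fails the run):
1. the nail tray is lifted off the green tray (centres more than 90 mm apart) (distance between nail_tray_center and glue_tray_center above 0.09 m), for 0.2 s.
2. the green tray stands on the bench, let go, with the nozzle over its inside (x of nozzle in the frame of glue_tray_center between -0.088 and 0.088 m and y of nozzle in the frame of glue_tray_center between -0.026 and 0.026 m and height (world z) of glue_tray_center below 0.029 m and angle between glue_tray_center's own z axis and vertical below 0.08 rad and linear speed of glue_tray below 0.02 m/s and contact force between the fingers and glue_tray below 0.1 N), for 0.3 s.
3. the pump head is pushed all the way down (at least 17 of 20 mm) with the green tray under the nozzle (value of joint pump_head above 0.017 m and x of nozzle in the frame of glue_tray_center between -0.088 and 0.088 m and y of nozzle in the frame of glue_tray_center between -0.026 and 0.026 m and height (world z) of glue_tray_center below 0.029 m and angle between glue_tray_center's own z axis and vertical below 0.08 rad), for 0.05 s.
4. the pump head has sprung back up (value of joint pump_head below 0.003 m), for 0.2 s.
At the end, for the whole second after the job is handed in: Green tray on the bench, nozzle over its inside (88 mm along, 26 across from centre). Nail tray seated on the tack tray, itself on the bench (20 mm along, 12 across, 0.17 rad, centres 40 to 46 mm apart in height). All trays level within 0.08 rad and at rest; pump head up within 3 mm (x of nozzle in the frame of glue_tray_center between -0.088 and 0.088 m and y of nozzle in the frame of glue_tray_center between -0.026 and 0.026 m and height (world z) of each of glue_tray_center, tack_tray_center below 0.029 m and angle between each of glue_tray_center, tack_tray_center, nail_tray_center's own z axis and vertical below 0.08 rad and x of nail_tray_center in the frame of tack_tray_center between -0.02 and 0.02 m and y of nail_tray_center in the frame of tack_tray_center between -0.012 and 0.012 m and z of nail_tray_center in the frame of tack_tray_center between 0.04 and 0.046 m and angle between the x axis of nail_tray_center and the x axis of tack_tray_center, either way round below 0.17 rad and value of joint pump_head below 0.003 m and linear speed of each of glue_tray, nail_tray, tack_tray below 0.02 m/s); the robot touches nothing.
It fails at once if the pump is worked (more than 6 mm) while the green tray is not under its nozzle (value of joint pump_head above 0.006 m and not (x of nozzle in the frame of glue_tray_center between -0.088 and 0.088 m and y of nozzle in the frame of glue_tray_center between -0.026 and 0.026 m and height (world z) of glue_tray_center below 0.029 m and angle between glue_tray_center's own z axis and vertical below 0.08 rad)).
It fails at once if the nail tray or the tack tray is tipped more than 0.4 rad (angle between any of nail_tray_center, tack_tray_center's own z axis and vertical above 0.4 rad).
It fails at once if a bystander is moved more than 30 mm (distance of any of seat_spring_center, hammer_grip, sofa_leg_center, stain_tin_center from where it was at the start of the episode above 0.03 m).
It also fails if it takes over 72 s, if anything falls off the work surface, if the arm or the gripper's body presses on something with over 40 N, if the wrist force passes 120 N, or if a joint passes its speed limit or range.

## Robot

A 7-joint arm with a two-finger parallel gripper is mounted at the origin on the work surface. World frame = base frame: x ahead of the robot, y to its left, z up, the work surface at z = 0. Lengths are in m, angles in rad, forces in N, time in s.
With the tool pointing down it reaches from about 0.425 to 0.925 m from the base axis. Payload 6.8 kg.
Tool frame: the origin (TCP) lies on the mounting face of the last link; the fingertips stand 173 mm ahead of it and the grasp point (between the pads) lies 155 mm ahead of it; z points along the fingers, y is the line along which they close (so a half turn about z gives the same grasp; the last joint's range is limited). The gripper opens to 85 mm and grips with 20 to 120 N. Pads are 22 mm wide; open, the fingers measure 114 mm over their backs; the gripper's body (76 mm by 85 mm) begins 54 mm behind the grasp point. The pads swing forward as they close: fully open they stand 13 mm farther back than shut.
Start: joints at [1.065, 0.477, 0.022, 1.555, -0.011, 1.109, -0.083], TCP at [0.261, -0.622, 0.405] pointing down, gripper open.
Joint ranges: [-2.96, 2.96], [-0.34, 2.1], [-1.41, 1.46], [0.24, 2.44], [-1.37, 4.51], [0.17, 1.92], [-2.96, 2.96]. Speed limits (rad/s): [2.39, 2.39, 3.14, 3.14, 3.14, 3.14, 3.14].

## Interface

Orientations are given as a unit quaternion [w, x, y, z].
In Python, from station import bot gives the robot as it stands. The module is installed in compiled form; this text tells all that it offers.
- The arm moves only by the shell command python3 -m pendant 'ROWS' [FORCE]. ROWS is JSON, a list of rows, each a list of 5 numbers: the finger opening in m, from 0 to 0.0854, then the shift along the tool's x, y, z in m, then the turn about the tool's z in degrees. In form: [[jaw, x, y, z, yaw], ...]. A call has 1 to 12 rows; each row shifts and turns the commanded pose from where the row before left it, along the tool's axes as they then stand; what a row does not reach is not made up. A row lasts 1/12 s, in which the tool goes at most 41.7 mm and 7.16 degrees, less where a joint would pass 70% of its speed; a pose out of reach is approached as far as the arm can. A call with a gripper value outside its range is refused whole. The fingers move at their own pace and stop on an object; FORCE is the grip in N (left out, the last holds). Time passes only in rows, so rows that do not move let the fingers close. It gives the time, the measured TCP pose, the force, the opening and the grip force at its end, in the units of the state.
- bot.get_obs(): the state, without advancing time (a new reading comes with each control period).
- bot.read_camera(name): name is "side" or "top"; returns (picture, depth): 384x512x3 uint8, blue, green, red; 384x512 float32, m along the optical axis (not along the pixel's ray), 0 where there is no reading.
- bot.camera_model(name): a dict with "intrinsics" (3x3 intrinsics, pixels), "R" (3x3) and "t" (3): a world point X has camera coordinates R X + t. Camera axes: x right, y down, z forward; pixel columns grow to the right and rows downward; lengths in m; the calibration is good to about 2 mm. A picture is of the moment at which its call begins. camera_model takes no time and is no camera call.
- bot.hand_in(): hands the job in; it is judged then, once.
Trained networks look in the newest picture that a camera, given by its name, has taken for a name from the list of things; names that differ only in an ending like _2 or _b are one class to them, and where a whole thing is asked for, a point or a joint stands for the part that bears it (a point fixed in the world has none). Each returns a list of dicts, best first, with "score" (0 to 1); they miss things now and then, are a little off and sometimes report something else, mostly with a low value. They report only what shows in the picture. A call takes as long as a camera call. They do not tell look-alikes from the thing itself.
- bot.boxes_of(name, camera): "at" ([column, row] in pixels, amid what is visible of it).
- bot.trace(name, camera): "mask" (384x512 bool, what is visible of it) and "at" ([column, row] in pixels, amid what is visible of it).
- bot.pinpoint(name, camera): "at" ([column, row] in pixels: a listed point, or the origin of a listed thing).
The state is a dict: "t": time; "q": joint angles; "joint_vel": joint speeds; "joint_torque": joint torques, N m; "eef_pos": TCP position; "tool_rot": TCP orientation; "contact_force": force on the tool from outside, world axes, zero at the start; "torque": the same for the moment, N m; "gripper_width": opening from 0.0 (shut) to 1.0 (fully open); "grasp_force": force on a finger pad.
Only numpy, scipy, OpenCV 4.12 (cv2) and the standard library are available. Lean on these libraries where they do the work, as an engineer would, in place of code of your own. Each camera call takes 0.05 s, during which the arm holds its last target. There are 200 camera calls.

## Working session

There is one attempt and no reset: what is moved stays moved. The work goes in short steps, Python scripts to look and compute and a shell command to move; the robot and the scene stay as the last step left them, time stands still between calls to the robot, and variables do not carry over. Pictures are saved under pics/ and viewed, at most 10 in all, crops included, and the job is handed in when it is done.

```bash
mkdir -p pics; cat > h.py <<'E'
import numpy as np, cv2
from station import bot
def world(cam,d,uv):
    m=bot.camera_model(cam);K,R,t=[np.array(m[k]) for k in("intrinsics","R","t")]
    uv=np.atleast_2d(uv)
    p=np.c_[uv,np.ones(len(uv))]@np.linalg.inv(K).T*np.atleast_1d(d)[:,None]
    return (p-t)@R
def onplane(cam,uv,z):
    a=world(cam,1.,uv);b=world(cam,2.,uv);s=(z-a[:,2])/(b[:,2]-a[:,2]);return a+s[:,None]*(b-a)
def cloud(cam,dep):
    v,u=np.mgrid[:384,:512];return world(cam,dep.ravel(),np.c_[u.ravel(),v.ravel()]).reshape(384,512,3)
E
python3 - <<'E'
from h import *
np.set_printoptions(precision=3,suppress=True)
P=[]
for c in("top","side"):
    im,d=bot.read_camera(c);P.append(im);np.savez(c+".npz",im=im,d=d)
    m=bot.camera_model(c);print(c,-np.array(m["R"]).T@np.array(m["t"]),np.array(m["R"])[2])
    for n in "nail_tray_center glue_tray_center tack_tray_center pump_top nozzle seat_spring_center hammer_grip sofa_leg_center stain_tin_center".split():
        r=bot.pinpoint(n,c)
        for k in r[:3]:
            u,v=np.round(k["at"]).astype(int); print(c,n,round(k["score"],2),u,v,world(c,d[v,u],[u,v])[0])
    cv2.imwrite(f"pics/{c}0.png",cv2.resize(im,(768,576)))
o=bot.get_obs();print(o["eef_pos"],o["tool_rot"],o["t"])
E
```

```text
top [ 0.317 -0.     1.758] [ 0.138 -0.012 -0.99 ]
top nail_tray_center 0.91 295 182 [ 0.602 -0.156  0.094]
top nail_tray_center 0.6 340 271 [ 0.275 -0.327  0.016]
top glue_tray_center 0.41 293 183 [ 0.599 -0.149  0.09 ]
top tack_tray_center 0.52 376 194 [ 0.563 -0.469  0.038]
top tack_tray_center 0.51 295 185 [ 0.591 -0.157  0.091]
top pump_top 0.7 193 174 [0.609 0.202 0.224]
top nozzle 0.73 200 198 [0.528 0.179 0.213]
top seat_spring_center 0.74 228 137 [ 0.8    0.096 -0.002]
top hammer_grip 0.9 305 139 [ 0.783 -0.205  0.026]
top sofa_leg_center 0.95 380 194 [ 0.564 -0.486  0.031]
top stain_tin_center 0.69 291 182 [ 0.603 -0.142  0.09 ]
top stain_tin_center 0.5 200 198 [0.528 0.179 0.213]
side [-0.256  0.884  0.828] [ 0.576 -0.646 -0.501]
side nail_tray_center 0.88 373 214 [ 0.253 -0.303  0.039]
side nail_tray_center 0.63 274 182 [ 0.605 -0.168  0.096]
side glue_tray_center 0.83 275 190 [ 0.555 -0.115  0.102]
side tack_tray_center 0.79 273 202 [ 0.544 -0.091  0.067]
side pump_top 0.7 197 187 [0.604 0.203 0.227]
side pump_top 0.42 190 201 [0.615 0.225 0.183]
side nozzle 0.64 217 202 [ 0.776 -0.027  0.001]
side seat_spring_center 0.63 190 204 [0.615 0.227 0.173]
side hammer_grip 0.76 246 181 [ 0.784 -0.202  0.023]
side sofa_leg_center 0.89 327 174 [ 0.549 -0.454  0.041]
side stain_tin_center 0.8 117 299 [0.521 0.555 0.076]
[ 0.262 -0.622  0.405] [0.    0.98  0.198 0.   ] 1.0
```

View pics/top0.png

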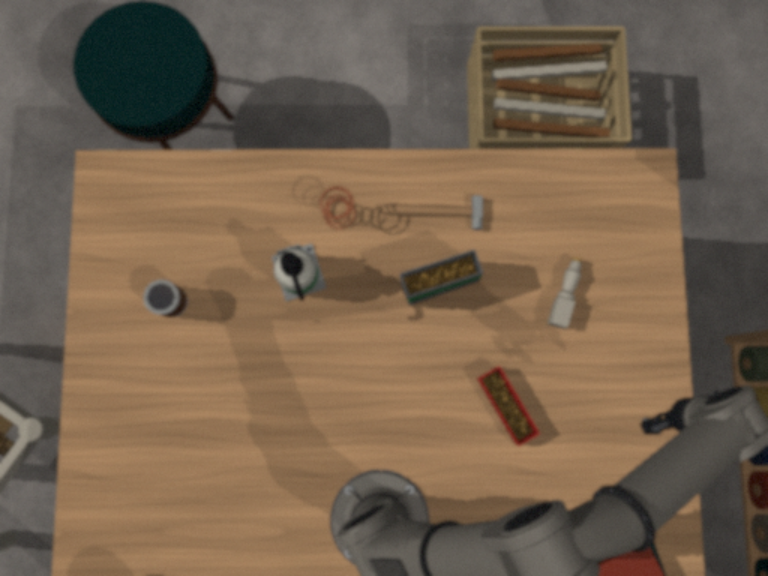

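View pics/side0.png

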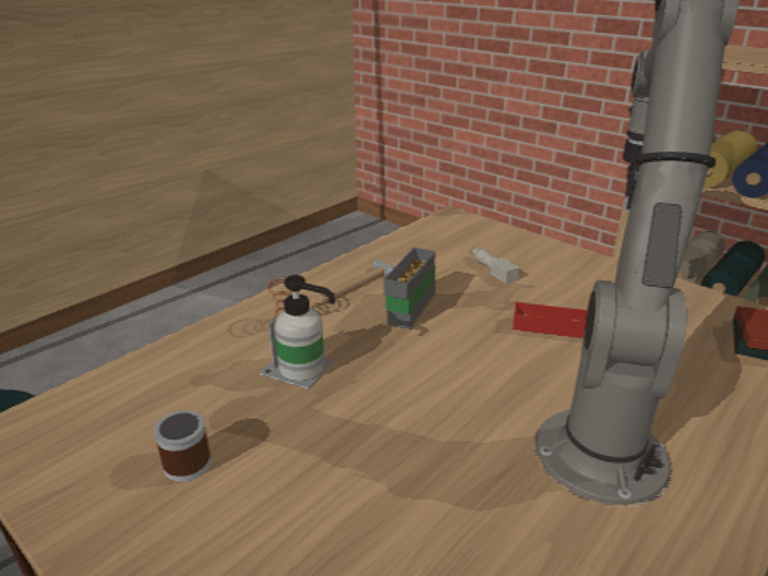

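Grey tray with brass nails on the stack shows at top-picture pixel (295,182) and side (274,182). The red look-alike is at top (340,271), side (373,214). Also seen in the top picture: pump head (193,174) with its spout towards (200,198), spring (228,137), hammer (305,139), leg (378,195) and tin (110,199). I choose the grey tray on the stack with the green middle. Next I'll measure the rim and pump and check in a crop.

```bash
cat >> h.py <<'E'
def rect(p):
    (c,s,a)=cv2.minAreaRect(p[:,:2].astype(np.float32)*1000)
    if s[0]<s[1]: s=s[::-1];a+=90
    a=(a+90)%180-90
    return np.round(np.array(c)/1000,4),np.round(s,1),round(a,1)
def tray(c,X,xy,z0,z1,r=.13):
    k=(X[...,2]>z0)&(X[...,2]<z1)&(np.hypot(X[...,0]-xy[0],X[...,1]-xy[1])<r)
    k=cv2.morphologyEx(k.astype(np.uint8),cv2.MORPH_OPEN,np.ones((2,2)))>0
    p=X[k];return len(p),p[:,2].mean().round(4),rect(p)
E
python3 - <<'E'
from h import *
np.set_printoptions(precision=3,suppress=True)
for c in("top","side"):
    f=np.load(c+".npz");X=cloud(c,f["d"])
    print(c,tray(c,X,(.6,-.155),.122,.142))
    k=(X[...,2]>.222)&(X[...,2]<.245)&(np.hypot(X[...,0]-.6,X[...,1]-.2)<.14)
    p=X[k];h=p[np.hypot(p[:,0]-.608,p[:,1]-.203)<.03];print("pump",len(p),rect(p),"head z",np.median(h[:,2]),cv2.minEnclosingCircle(h[:,:2].astype(np.float32)))
    for xy,n in(((.8,.096),"spring"),((.55,-.46),"leg"),((.784,-.2),"hammer"),((.52,.55),"tin")):
        k=(X[...,2]>.012)&(X[...,2]<.2)&(np.hypot(X[...,0]-xy[0],X[...,1]-xy[1])<.12);p=X[k];print(n,len(p),rect(p) if len(p) else 0)
f=np.load("side.npz")["im"][140:260,170:330];g=np.load("top.npz")["im"][140:260,170:330]
cv2.imwrite("pics/crop.png",cv2.resize(np.hstack([f,g]),(800,300),interpolation=cv2.INTER_CUBIC))
E
```

```text
top (64, np.float64(0.0962), (array([ 0.601, -0.168]), array([220.9,  70. ]), -68.2))
pump 147 (array([0.588, 0.189]), array([93.3, 41.2]), 32.2) head z 0.22917275322217467 ((0.6055963039398193, 0.2019197940826416), 0.02462388388812542)
spring 271 (array([0.822, 0.086]), array([190.3, 156.3]), 31.3)
leg 513 (array([ 0.533, -0.492]), array([221.6, 116. ]), -32.7)
hammer 416 (array([ 0.765, -0.18 ]), array([194.2,  88.2]), -81.9)
tin 562 (array([0.522, 0.55 ]), array([189.9, 139.9]), 81.5)
side (203, np.float64(0.1205), (array([ 0.641, -0.269]), array([453.8,  70. ]), -68.6))
pump 128 (array([0.582, 0.202]), array([93.5, 41.1]), 4.1) head z 0.22838028333017726 ((0.6044343709945679, 0.2024390995502472), 0.025522302836179733)
spring 132 (array([0.79 , 0.066]), array([162. ,  76.8]), -74.6)
leg 325 (array([ 0.565, -0.478]), array([190.3,  49.6]), -17.3)
hammer 218 (array([ 0.788, -0.178]), array([183.8,  68. ]), 88.2)
tin 1325 (array([0.547, 0.531]), array([85.5, 83.9]), -58.2)
```

View pics/crop.png

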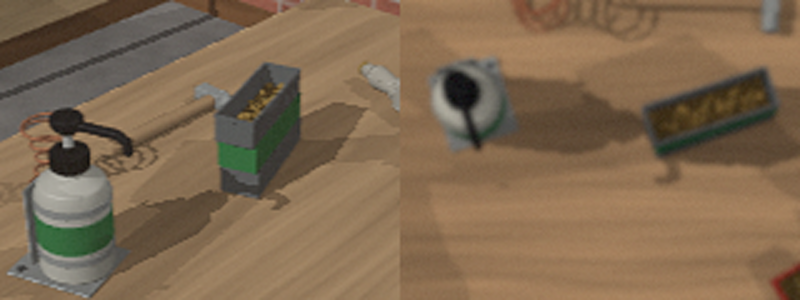

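The crop shows the grey nail tray over the green band over a grey tray (side pixel about 274,190) and no red, so the choice holds. The pump's spout points towards the camera's lower right. I'll refine the fits.

```bash
cat >> h.py <<'E'
from scipy.optimize import least_squares
def fit(X,xy,a0,z0,z1,r=.115):
    "fit 190x60 rim outline (wall centre line) to points in height band; angle deg of long axis"
    k=(X[...,2]>z0)&(X[...,2]<z1)&(np.hypot(X[...,0]-xy[0],X[...,1]-xy[1])<r);p=X[k]
    def f(q):
        a=q[2];d=p[:,:2]-q[:2];u=np.abs(d@[np.cos(a),np.sin(a)])-.0935;v=np.abs(d@[-np.sin(a),np.cos(a)])-.0285
        return np.where((u>0)|(v>0),np.hypot(np.maximum(u,0),np.maximum(v,0)),-np.minimum(-u,-v))
    s=least_squares(f,[*xy,np.radians(a0)],loss="soft_l1",f_scale=.003)
    return len(p),p[:,2].mean().round(4),s.x[:2].round(4),np.degrees(s.x[2]).round(1),"med",np.median(np.abs(f(s.x))).round(4)
E
python3 - <<'E'
from h import *
np.set_printoptions(precision=4,suppress=True)
for c in("top","side"):
    f=np.load(c+".npz");X=cloud(c,f["d"])
    print(c,fit(X,(.605,-.16),-68,.125,.142))
    k=(X[...,2]>.195)&(X[...,2]<.245)&(np.hypot(X[...,0]-.6,X[...,1]-.2)<.14);p=X[k]
    q=p[np.hypot(p[:,0]-.605,p[:,1]-.202)>.035]
    d=q.mean(0)[:2]-[.605,.202];l=cv2.fitLine(q[:,:2].astype(np.float32),cv2.DIST_HUBER,0,.01,.01).ravel()
    far=np.hypot(q[:,0]-.605,q[:,1]-.202).max()
    print("spout dir",d/np.hypot(*d),"line",l,"far",far,len(q), "fallen bits",np.median(q[:,2]))
    K=bot.camera_model(c)
E
```

```text
top (164, np.float64(0.1306), array([ 0.5954, -0.1502]), np.float64(-72.2), 'med', np.float64(0.0011))
spout dir [-0.9447 -0.3279] line [0.9477 0.319  0.547  0.1819] far 0.0852833835211483 58 fallen bits 0.2202807303060316
side (164, np.float64(0.1298), array([ 0.5956, -0.1502]), np.float64(-72.2), 'med', np.float64(0.0013))
spout dir [-0.9598 -0.2806] line [0.9581 0.2865 0.5477 0.1862] far 0.08541922060472631 84 fallen bits 0.21727176441118723
```

```bash
python3 -m pendant '[[0.085,0,0,0,-7.07],[0.085,0,0,0,-7.07],[0.085,0,0,0,-7.07],[0.085,0,0,0,-7.07],[0.085,0,0,0,-7.07],[0.085,0,0,0,-7.07],[0.085,0,0,0,-7.07],[0.085,0,0,0,-7.07],[0.085,0,0,0,-7.07],[0.085,0,0,0,-7.07],[0.085,0,0,0,-7.07],[0.085,0,0,0,-7.07]]' 40
python3 -m pendant '[[0.085,0.021,0.028,0,0],[0.085,0.021,0.028,0,0],[0.085,0.021,0.028,0,0],[0.085,0.021,0.028,0,0],[0.085,0.021,0.028,0,0],[0.085,0.021,0.028,0,0],[0.085,0.021,0.028,0,0],[0.085,0.021,0.028,0,0],[0.085,0.021,0.028,0,0],[0.085,0.021,0.028,0,0],[0.085,0.021,0.028,0,0],[0.085,0,0,0,0]]'
cat >> h.py <<'E'
from scipy.spatial.transform import Rotation as Ro
def delta(x,y,z,ang):
    "move in tool axes to put TCP at x,y,z with tool x at world angle ang (deg), or its half-turn"
    o=bot.get_obs();q=o["tool_rot"];R=Ro.from_quat([*q[1:],q[0]]).as_matrix()
    a=np.degrees(np.arctan2(R[1,0],R[0,0]));da=(ang-a+180)%360-180
    print("t",round(o["t"],2),"pos",np.round(o["eef_pos"],4),"ang",a.round(2),"tilt",np.degrees(np.arccos(-R[2,2])).round(2),"w",round(o["gripper_width"]*.0854,4),"gf",np.round(o["grasp_force"],1),"F",np.round(o["contact_force"],1),"q",np.round(o["q"],2))
    print("d tool",(R.T@(np.array([x,y,z])-o["eef_pos"])).round(4),"yaw",round(-da,2))
E
python3 -c "
from h import *
delta(.5955,-.15,.263,107.8)"
```

```text
t: 2.0
eef_pos: [0.2614, -0.6224, 0.4047]
tool_rot: [0.0, 0.588, 0.809, -0.0]
contact_force: [0.7, 0.3, 0.5]
gripper_width: 0.995
grasp_force: 0.0
t: 3.0
eef_pos: [0.4895, -0.3014, 0.4055]
tool_rot: [0.001, 0.586, 0.81, 0.002]
contact_force: [0.6, 1.2, 0.4]
gripper_width: 0.996
grasp_force: 0.0
t 3.0 pos [ 0.4895 -0.3014  0.4055] ang 108.25 tilt 0.28 w 0.0851 gf 0.0 F [0.6 1.2 0.4] q [ 0.8   0.35 -0.45  1.78  0.16  1.05  0.61]
d tool [0.1103 0.1474 0.1433] yaw 0.45
```

```bash
python3 -m pendant '[[0.085,0.022,0.0295,0,0.2],[0.085,0.022,0.0295,0,0.2],[0.085,0.022,0.0295,0,0],[0.085,0.022,0.0295,0,0],[0.085,0.022,0.0295,0,0],[0.085,0,0,0.02,0],[0.085,0,0,0.02,0],[0.085,0,0,0.01,0],[0.085,0,0,0,0],[0.085,0,0,0,0]]'
python3 - <<'E'
from h import *
delta(.5955,-.15,.263,107.8)
im,d=bot.read_camera("top");im2,d2=bot.read_camera("side")
cv2.imwrite("pics/app.png",cv2.resize(np.hstack([im2[110:260,170:370],im[90:240,200:400]]),(800,300),interpolation=cv2.INTER_CUBIC))
E
```

```text
t: 3.83
eef_pos: [0.5928, -0.1606, 0.3546]
tool_rot: [-0.0, 0.594, 0.805, -0.0]
contact_force: [0.3, -0.1, 0.9]
gripper_width: 0.991
grasp_force: 0.0
t 3.83 pos [ 0.5928 -0.1606  0.3546] ang 107.17 tilt 0.06 w 0.0846 gf 0.0 F [ 0.3 -0.1  0.9] q [ 0.52  0.47 -0.47  1.73  0.25  1.    0.25]
d tool [0.0093 0.0058 0.0916] yaw -0.63
```

View pics/app.png

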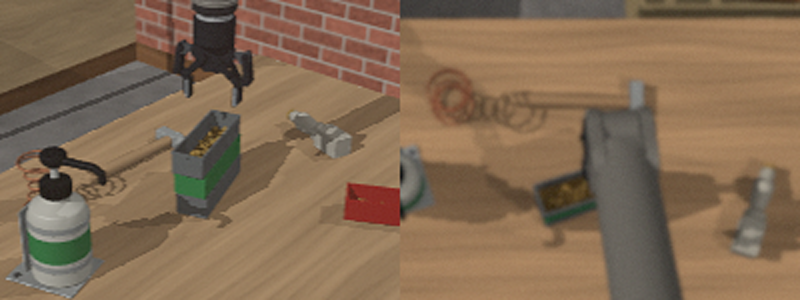

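The open fingers hang above the nail tray and straddle its width. I'll correct the position and descend.

```bash
python3 -m pendant '[[0.085,0.0093,0.0058,0,-0.6],[0.085,0,0,0,0],[0.085,0,0,0.02,0],[0.085,0,0,0.02,0],[0.085,0,0,0.02,0],[0.085,0,0,0.02,0],[0.085,0,0,0.0115,0],[0.085,0,0,0,0],[0.085,0,0,0,0]]'
python3 -c "
from h import *
delta(.5955,-.15,.263,107.8)"
```

```text
t: 4.68
eef_pos: [0.5961, -0.149, 0.2635]
tool_rot: [-0.0, 0.589, 0.808, 0.0]
contact_force: [0.2, -0.2, 0.6]
gripper_width: 0.999
grasp_force: 0.0
t 4.68 pos [ 0.5961 -0.149   0.2635] ang 107.86 tilt 0.02 w 0.0853 gf 0.0 F [ 0.2 -0.2  0.6] q [ 0.47  0.58 -0.44  1.8   0.32  0.84  0.19]
d tool [-0.0008 -0.0009  0.0005] yaw 0.06
```

```bash
python3 -m pendant '[[0.05,0,0,0,0],[0.05,0,0,0,0],[0.05,0,0,0,0],[0.05,0,0,0,0],[0.05,0,0,0,0],[0.05,0,0,0,0],[0.05,0,0,0,0],[0.05,0,0,0,0]]' 40
python3 -m pendant '[[0.05,0,0,-0.005,0],[0.05,0,0,-0.01,0],[0.05,0,0,-0.015,0],[0.05,0,0,-0.02,0],[0.05,0,0,-0.02,0],[0.05,0,0,0,0],[0.05,0,0,0,0],[0.05,0,0,0,0]]'
```

```text
t: 5.35
eef_pos: [0.5962, -0.1494, 0.2649]
tool_rot: [0.001, 0.589, 0.808, 0.0]
contact_force: [-2.6, -0.2, 7.5]
gripper_width: 0.698
grasp_force: 42.4
t: 6.02
eef_pos: [0.5953, -0.1494, 0.3325]
tool_rot: [-0.0, 0.589, 0.808, -0.0]
contact_force: [-0.3, 0.9, -2.9]
gripper_width: 0.698
grasp_force: 44.1
```

```bash
python3 -m pendant '[[0.05,0,-0.015,0,0],[0.05,0,-0.025,0,0],[0.05,0,-0.03,0,0],[0.05,0,-0.03,0,0],[0.05,0,-0.02,0,0],[0.05,0,-0.012,0,0],[0.05,0,0,0,0],[0.05,0,0,0,0],[0.05,0,0,0,0]]'
python3 - <<'E'
from h import *
delta(.47,-.19,.263-.086,107.8)
for c in("top","side"):
    im,d=bot.read_camera(c);X=cloud(c,d);print(c,fit(X,(.5955,-.15),-72.2,.082,.1),fit(X,(.5955,-.15),-72.2,.005,.037))
    cv2.imwrite(f"pics/l{c}.png",cv2.resize(im[90:290,180:410],(690,600),interpolation=cv2.INTER_CUBIC))
E
```

```text
t: 6.77
eef_pos: [0.4714, -0.1891, 0.3332]
tool_rot: [0.0, 0.589, 0.808, 0.001]
contact_force: [1.4, 0.3, -2.8]
gripper_width: 0.699
grasp_force: 44.3
t 6.77 pos [ 0.4714 -0.1891  0.3332] ang 107.89 tilt 0.08 w 0.0597 gf 44.3 F [ 1.4  0.3 -2.8] q [ 0.67  0.33 -0.49  1.99  0.2   0.86  0.38]
d tool [-0.0004 -0.0018  0.1562] yaw 0.09
top (137, np.float64(0.0885), array([ 0.594, -0.155]), np.float64(-71.5), 'med', np.float64(0.0011)) (167, np.float64(0.0103), array([ 0.6133, -0.1241]), np.float64(-33.4), 'med', np.float64(0.0143))
side (150, np.float64(0.0868), array([ 0.5942, -0.1543]), np.float64(-71.3), 'med', np.float64(0.0013)) (225, np.float64(0.0211), array([ 0.5919, -0.1571]), np.float64(-71.2), 'med', np.float64(0.001))
```

View pics/lside.png

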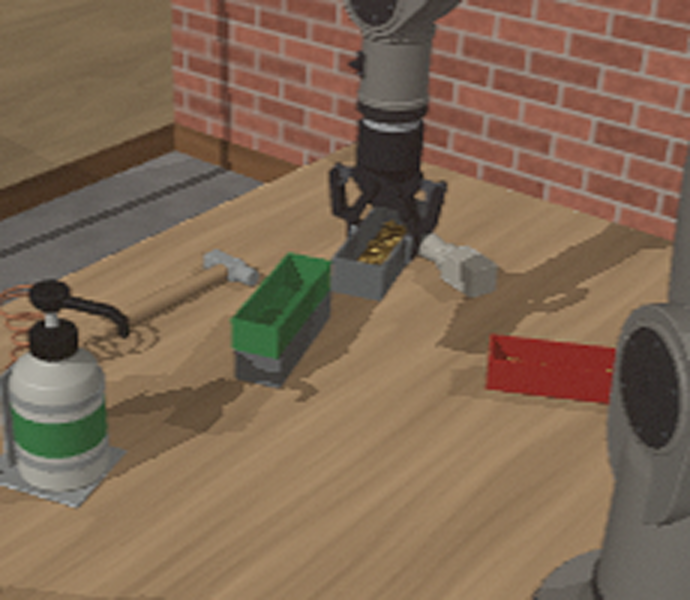

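The side picture shows the nail tray held level (crop 370,255), and the green tray (282,305) still on the grey tack tray. Now I'll set the nail tray down.

```bash
python3 -m pendant '[[0.05,0,0,0.02,0],[0.05,0,0,0.03,0],[0.05,0,0,0.03,0],[0.05,0,0,0.03,0],[0.05,0,0,0.02,0],[0.05,0,0,0.013,0],[0.05,0,0,0.006,0],[0.05,0,0,0.003,0],[0.05,0,0,0.001,0],[0.05,0,0,0,0],[0.05,0,0,0,0]]'
python3 -c "
from h import *
delta(.47,-.19,.179,107.8)"
```

```text
t: 7.78
eef_pos: [0.4708, -0.1898, 0.1811]
tool_rot: [0.001, 0.589, 0.808, 0.0]
contact_force: [0.1, 0.6, -2.9]
gripper_width: 0.701
grasp_force: 44.3
t 7.78 pos [ 0.4708 -0.1898  0.1811] ang 107.83 tilt 0.11 w 0.0599 gf 44.3 F [ 0.1  0.6 -2.9] q [ 0.56  0.57 -0.38  2.08  0.39  0.55  0.22]
d tool [ 0.     -0.0008  0.0021] yaw 0.03
```

```bash
python3 -m pendant '[[0.05,0,0,0.001,0],[0.05,0,0,0.001,0],[0.05,0,0,0.001,0],[0.05,0,0,0,0]]'
python3 -m pendant '[[0.085,0,0,0,0],[0.085,0,0,0,0],[0.085,0,0,0,0],[0.085,0,0,0,0],[0.085,0,0,0,0],[0.085,0,0,0,0],[0.085,0,0,-0.02,0],[0.085,0,0,-0.03,0],[0.085,0,0,-0.03,0],[0.085,0,0,-0.03,0],[0.085,0,0,-0.02,0],[0.085,0,0,0,0]]'
python3 -c "
from h import *
delta(.594,-.1547,.36,108.6)
for c in('top','side'):
    im,d=bot.read_camera(c);X=cloud(c,d);print(c,fit(X,(.471,-.19),-72.2,.038,.055),fit(X,(.594,-.1547),-71.5,.08,.1))"
```

```text
t: 8.12
eef_pos: [0.4705, -0.1898, 0.1789]
tool_rot: [0.001, 0.589, 0.808, -0.0]
contact_force: [-5.6, 0.8, 15.3]
gripper_width: 0.7
grasp_force: 45.7
t: 9.12
eef_pos: [0.4717, -0.1899, 0.3113]
tool_rot: [0.004, 0.589, 0.808, 0.001]
contact_force: [-0.1, -0.2, 0.1]
gripper_width: 0.995
grasp_force: 0.0
t 9.12 pos [ 0.4717 -0.1899  0.3113] ang 107.82 tilt 0.42 w 0.0849 gf 0.0 F [-0.1 -0.2  0.1] q [ 0.67  0.36 -0.49  2.01  0.23  0.81  0.35]
d tool [-0.0041  0.1275 -0.0479] yaw -0.78
top (136, np.float64(0.0469), array([ 0.5146, -0.1383]), np.float64(-4.9), 'med', np.float64(0.0092)) (153, np.float64(0.0881), array([ 0.594 , -0.1552]), np.float64(-71.4), 'med', np.float64(0.001))
side (223, np.float64(0.0443), array([ 0.474 , -0.1888]), np.float64(-71.8), 'med', np.float64(0.0035)) (179, np.float64(0.0858), array([ 0.594 , -0.1542]), np.float64(-71.6), 'med', np.float64(0.0013))
```

```bash
python3 -m pendant '[[0.085,-0.006,0.02,0,-0.4],[0.085,-0.006,0.03,0,-0.4],[0.085,-0.006,0.03,0,0],[0.085,-0.006,0.03,0,0],[0.085,-0.005,0.0175,0,0],[0.085,0,0,0,0],[0.085,0,0,0,0]]'
python3 -c "
from h import *
delta(.602,-.1784,.22,108.6)"
```

```text
t: 9.8
eef_pos: [0.6004, -0.1763, 0.305]
tool_rot: [-0.002, 0.583, 0.813, -0.0]
contact_force: [0.5, 0.2, -0.6]
gripper_width: 0.997
grasp_force: 0.0
t 9.8 pos [ 0.6004 -0.1763  0.305 ] ang 108.69 tilt 0.19 w 0.0851 gf 0.0 F [ 0.5  0.2 -0.6] q [ 0.52  0.55 -0.46  1.74  0.29  0.93  0.27]
d tool [-0.0027  0.0011  0.085 ] yaw 0.09
```

```bash
python3 -m pendant '[[0.085,-0.002,0.001,0.02,0],[0.085,0,0,0.025,0],[0.085,0,0,0.02,0],[0.085,0,0,0.012,0],[0.085,0,0,0.007,0],[0.085,0,0,0,0],[0.05,0,0,0,0],[0.05,0,0,0,0],[0.05,0,0,0,0],[0.05,0,0,0,0],[0.05,0,0,0,0],[0.05,0,0,0,0]]' 30
python3 -m pendant '[[0.05,0,0,0,0],[0.05,0,0,0,0],[0.05,0,0,-0.005,0],[0.05,0,0,-0.01,0],[0.05,0,0,-0.015,0],[0.05,0,0,-0.02,0],[0.05,0,0,0,0],[0.05,0,0,0,0]]'
python3 - <<'E'
from h import *
delta(.602,-.1784,.22,108.6)
for c in("top","side"):
    im,d=bot.read_camera(c);X=cloud(c,d);print(c,fit(X,(.594,-.1547),-71.5,.125,.145),fit(X,(.592,-.157),-71.5,.037,.055))
E
```

```text
t: 10.8
eef_pos: [0.6024, -0.1786, 0.2245]
tool_rot: [0.001, 0.583, 0.812, 0.0]
contact_force: [-1.8, -0.0, 6.6]
gripper_width: 0.702
grasp_force: 33.4
t: 11.47
eef_pos: [0.6023, -0.1786, 0.2747]
tool_rot: [0.001, 0.583, 0.812, 0.0]
contact_force: [-0.1, 0.3, -1.7]
gripper_width: 0.697
grasp_force: 32.7
t 11.47 pos [ 0.6023 -0.1786  0.2747] ang 108.62 tilt 0.16 w 0.0595 gf 32.7 F [-0.1  0.3 -1.7] q [ 0.52  0.58 -0.45  1.76  0.32  0.87  0.25]
d tool [ 0.0003 -0.0004  0.0547] yaw 0.02
top (98, np.float64(0.1366), array([ 0.5944, -0.1544]), np.float64(-71.6), 'med', np.float64(0.0012)) (78, np.float64(0.0451), array([ 0.5372, -0.154 ]), np.float64(-114.7), 'med', np.float64(0.0091))
side (217, np.float64(0.1337), array([ 0.594 , -0.1541]), np.float64(-71.4), 'med', np.float64(0.0017)) (167, np.float64(0.0433), array([ 0.5892, -0.1573]), np.float64(-72.4), 'med', np.float64(0.0027))
```

Both the green tray and its remaining neighbours are where expected. I'll carry the green tray over to the nozzle.

```bash
python3 -m pendant '[[0.05,0.01,0,0,0.5],[0.05,0.02,0,0,0.6],[0.05,0.03,0.002,0,0],[0.05,0.035,0.003,0,0],[0.05,0.035,0.003,0,0],[0.05,0.035,0.003,0,0],[0.05,0.035,0.003,0,0],[0.05,0.03,0.003,0,0],[0.05,0.025,0.003,0,0],[0.05,0.015,0.002,0,0],[0.05,0,0,0,0],[0.05,0,0,0,0]]'
python3 - <<'E'
from h import *
delta(.5385,.097,.1815,107.5)
E
```

```text
t: 12.57
eef_pos: [0.5403, 0.0866, 0.2726]
tool_rot: [-0.001, 0.59, 0.807, -0.0]
contact_force: [-0.2, -0.5, -1.8]
gripper_width: 0.704
grasp_force: 32.7
t 12.57 pos [0.5403 0.0866 0.2726] ang 107.68 tilt 0.08 w 0.0602 gf 32.7 F [-0.2 -0.5 -1.8] q [ 0.12  0.48 -0.5   1.95  0.32  0.79 -0.25]
d tool [0.0104 0.0016 0.0911] yaw 0.18
```

```bash
python3 -m pendant '[[0.05,0.0104,0.0016,0,0],[0.05,0,0,0.02,0],[0.05,0,0,0.025,0],[0.05,0,0,0.02,0],[0.05,0,0,0.012,0],[0.05,0,0,0.008,0],[0.05,0,0,0.003,0],[0.05,0,0,0.002,0],[0.05,0,0,0,0],[0.05,0,0,0,0]]'
python3 - <<'E'
from h import *
delta(.5385,.097,.1815,107.5)
for c in("top","side"):
    im,d=bot.read_camera(c);X=cloud(c,d);print(c,fit(X,(.531,.121),-72.5,.038,.06))
    cv2.imwrite(f"pics/g{c}.png",cv2.resize(im[110:260,150:350],(800,600),interpolation=cv2.INTER_CUBIC))
E
```

```text
t: 13.4
eef_pos: [0.54, 0.0959, 0.184]
tool_rot: [0.001, 0.591, 0.807, 0.001]
contact_force: [-1.1, 0.7, -0.8]
gripper_width: 0.702
grasp_force: 32.7
t 13.4 pos [0.54   0.0959 0.184 ] ang 107.52 tilt 0.09 w 0.06 gf 32.7 F [-1.1  0.7 -0.8] q [ 0.04  0.62 -0.42  1.99  0.42  0.62 -0.35]
d tool [ 0.0015 -0.0011  0.0025] yaw 0.02
top (82, np.float64(0.0469), array([0.5334, 0.1197]), np.float64(-73.1), 'med', np.float64(0.0017))
side (339, np.float64(0.0465), array([0.5341, 0.1214]), np.float64(-80.5), 'med', np.float64(0.0076))
```

View pics/gside.png

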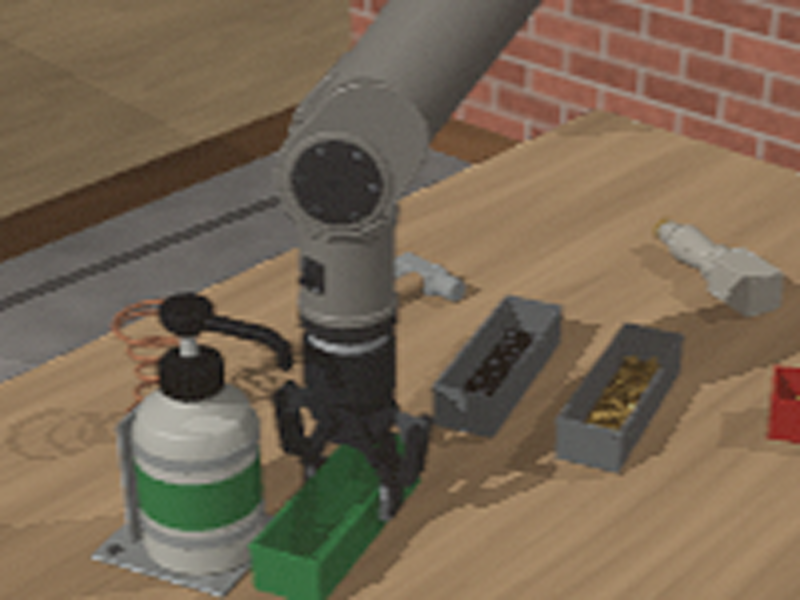

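The picture shows the green tray (crop 330,540) clear of the foot plate, with the spout end (288,365) over it. I'll lower the last 2–3 mm, let go and rise.

```bash
python3 -m pendant '[[0.05,0,0,0.001,0],[0.05,0,0,0.001,0],[0.05,0,0,0.001,0],[0.05,0,0,0,0],[0.05,0,0,0,0]]'
python3 -m pendant '[[0.085,0,0,0,0],[0.085,0,0,0,0],[0.085,0,0,0,0],[0.085,0,0,0,0],[0.085,0,0,0,0],[0.085,0,0,0,0],[0.085,0,0,-0.02,0],[0.085,0,0,-0.03,0],[0.085,0,0,-0.03,0],[0.085,0,0,-0.03,0],[0.085,0,0,-0.02,0],[0.085,0,0,0,0]]'
python3 - <<'E'
from h import *
for c in("top","side"):
    im,d=bot.read_camera(c);X=cloud(c,d);print(c,fit(X,(.532,.12),-72.5,.038,.052),fit(X,(.592,-.157),-71.5,.037,.055),fit(X,(.4705,-.19),-72,.038,.055))
delta(.4705,-.19,.30,107.8)
E
```

```text
t: 13.92
eef_pos: [0.5397, 0.096, 0.1815]
tool_rot: [0.001, 0.591, 0.807, 0.0]
contact_force: [-4.3, -0.9, 13.5]
gripper_width: 0.696
grasp_force: 34.2
t: 14.92
eef_pos: [0.541, 0.0965, 0.3146]
tool_rot: [0.003, 0.591, 0.807, 0.003]
contact_force: [0.6, 0.2, 0.0]
gripper_width: 0.996
grasp_force: 0.0
top (60, np.float64(0.0451), array([0.5331, 0.1199]), np.float64(-72.6), 'med', np.float64(0.0013)) (189, np.float64(0.0447), array([ 0.5906, -0.1575]), np.float64(-70.9), 'med', np.float64(0.0016)) (176, np.float64(0.0452), array([ 0.4723, -0.1901]), np.float64(-72.3), 'med', np.float64(0.0018))
side (301, np.float64(0.0438), array([0.5337, 0.121 ]), np.float64(-74.3), 'med', np.float64(0.0021)) (208, np.float64(0.0433), array([ 0.5905, -0.1572]), np.float64(-70.8), 'med', np.float64(0.002)) (195, np.float64(0.0438), array([ 0.4726, -0.1895]), np.float64(-72.0), 'med', np.float64(0.0022))
t 15.02 pos [0.5396 0.0957 0.3107] ang 107.51 tilt 0.09 w 0.0851 gf 0.0 F [-0.5  0.1 -0.3] q [ 0.13  0.43 -0.52  1.92  0.28  0.86 -0.24]
d tool [-0.2517 -0.1519  0.0106] yaw -0.29
```

The green tray stands with the nozzle 56 mm along and 8 mm across from its centre. The pump is close, so I'll press it first.

```bash
python3 -m pendant '[[0,0,0,-0.03,0],[0,0,0,-0.04,0],[0,0,0,-0.04,0],[0,0,0,-0.02,0],[0,0.018,0.02,0,0],[0,0.02,0.024,0,0],[0,0.02,0.024,0,0],[0,0.015,0.016,0,0],[0,0.0087,0.0104,0,0],[0,0,0,0,0],[0,0,0,0,0]]'
python3 -c "
from h import *
delta(.605,.202,.403,107.5)"
```

```text
t: 15.93
eef_pos: [0.6048, 0.2025, 0.438]
tool_rot: [-0.001, 0.591, 0.807, -0.001]
contact_force: [1.0, -0.5, -0.1]
gripper_width: 0.003
grasp_force: 0.0
t 15.93 pos [0.6048 0.2025 0.438 ] ang 107.61 tilt 0.19 w 0.0003 gf 0.0 F [ 1.  -0.5 -0.1] q [-0.01  0.45 -0.57  1.58  0.25  1.19 -0.32]
d tool [-0.0006  0.0002  0.035 ] yaw 0.11
```

```bash
python3 -m pendant '[[0,0,0,0.015,0],[0,0,0,0.012,0],[0,0,0,0.006,0],[0,0,0,0.005,0],[0,0,0,0.005,0],[0,0,0,0.005,0],[0,0,0,0.004,0],[0,0,0,0.002,0],[0,0,0,0,0],[0,0,0,0,0],[0,0,0,0,0]]'
python3 - <<'E'
from h import *
delta(.605,.202,.383,107.5)
for c in("side",):
    im,d=bot.read_camera(c)
    cv2.imwrite(f"pics/p{c}.png",cv2.resize(im[110:260,150:350],(800,600),interpolation=cv2.INTER_CUBIC))
E
```

```text
t: 16.85
eef_pos: [0.6049, 0.2015, 0.3871]
tool_rot: [0.001, 0.591, 0.806, -0.0]
contact_force: [-2.8, -2.9, 7.9]
gripper_width: -0.001
grasp_force: 3.6
t 16.85 pos [0.6049 0.2015 0.3871] ang 107.48 tilt 0.07 w -0.0001 gf 3.6 F [-2.8 -2.9  7.9] q [-0.02  0.49 -0.56  1.64  0.28  1.1  -0.35]
d tool [0.0004 0.0002 0.0041] yaw -0.02
```

View pics/pside.png

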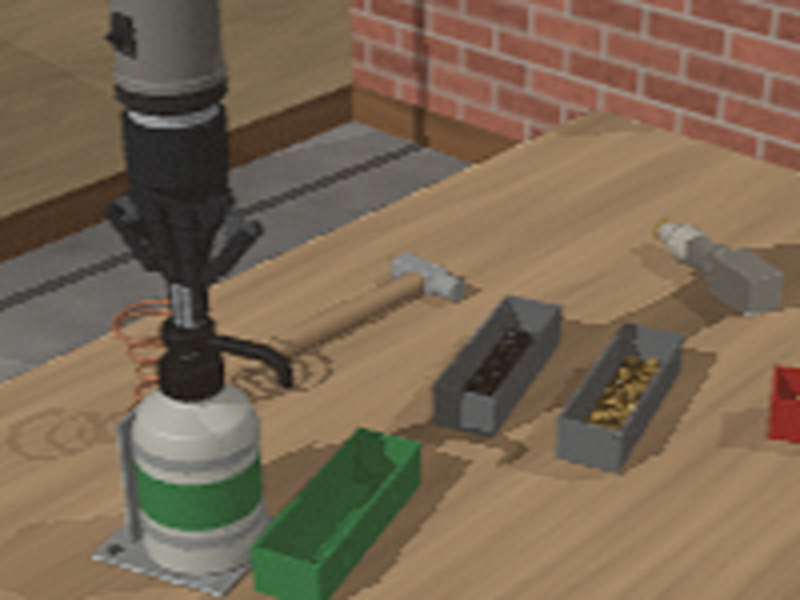

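The picture shows the head nearly down (crop 190,340). The force of 7.9 N means about 17 mm of travel, so I'll push on to the stop and then release.

```bash
python3 -m pendant '[[0,0,0,0.002,0],[0,0,0,0.002,0],[0,0,0,0.001,0],[0,0,0,0,0],[0,0,0,0,0],[0,0,0,0,0]]'
```

```text
t: 17.4
eef_pos: [0.6049, 0.2016, 0.3833]
tool_rot: [0.001, 0.591, 0.806, -0.0]
contact_force: [-5.9, -5.0, 13.6]
gripper_width: 0.0
grasp_force: 6.7
```

```bash
python3 -m pendant '[[0,0,0,-0.006,0],[0,0,0,-0.006,0],[0,0,0,-0.01,0],[0,0,0,-0.02,0],[0,0,0,-0.03,0],[0,0,0,0,0],[0,0,0,0,0],[0,0,0,0,0]]'
python3 - <<'E'
from h import *
for c in("top","side"):
    im,d=bot.read_camera(c);X=cloud(c,d);print(c,fit(X,(.5335,.12),-72.5,.038,.052,.13),fit(X,(.4724,-.1898),-72,.038,.055))
    k=np.hypot(X[...,0]-.605,X[...,1]-.202)<.018;z=X[k][:,2];print("head",np.median(z[(z>.2)&(z<.245)]))
delta(.4725,-.19,.42,107.9)
E
```

```text
t: 18.07
eef_pos: [0.6048, 0.2022, 0.4531]
tool_rot: [0.0, 0.591, 0.807, 0.0]
contact_force: [-0.5, -0.2, -0.3]
gripper_width: -0.003
grasp_force: 0.0
top (48, np.float64(0.0454), array([0.5327, 0.1193]), np.float64(-72.6), 'med', np.float64(0.0011)) (181, np.float64(0.0449), array([ 0.4725, -0.1898]), np.float64(-72.4), 'med', np.float64(0.0018))
head nan
side (334, np.float64(0.0439), array([0.5353, 0.1215]), np.float64(-76.8), 'med', np.float64(0.0041)) (189, np.float64(0.0438), array([ 0.4724, -0.1888]), np.float64(-72.0), 'med', np.float64(0.0022))
head 0.22755800334366894
t 18.17 pos [0.6047 0.202  0.4521] ang 107.53 tilt 0.1 w 0.0 gf 0.0 F [ 0.3 -0.3  0.7] q [-0.01  0.44 -0.57  1.56  0.25  1.22 -0.31]
d tool [-0.3339 -0.2441  0.0325] yaw -0.37
  return _methods._mean(a, axis=axis, dtype=dtype,
  ret = ret.dtype.type(ret / rcount)
```

The pump head is back up at 0.228 m. Now the nail tray.

```bash
python3 -m pendant '[[0,-0.015,-0.01,0,-0.4],[0,-0.03,-0.022,0,0],[0,-0.03,-0.022,0,0],[0,-0.03,-0.022,0,0],[0.085,-0.03,-0.022,0,0],[0.085,-0.03,-0.022,0,0],[0.085,-0.03,-0.022,0,0],[0.085,-0.03,-0.022,0,0],[0.085,-0.03,-0.022,0,0],[0.085,-0.03,-0.022,0,0],[0.085,-0.03,-0.022,0,0],[0.085,-0.019,-0.014,0,0]]' 40
python3 -m pendant '[[0.085,0,0,0.02,0],[0.085,0,0,0.03,0],[0.085,0,0,0.03,0],[0.085,0,0,0.02,0],[0.085,0,0,0.02,0],[0.085,0,0,0,0],[0.085,0,0,0,0]]'
python3 -c "
from h import *
delta(.4724,-.1895,.179,107.8)"
```

```text
t: 19.17
eef_pos: [0.4735, -0.1946, 0.4522]
tool_rot: [-0.001, 0.59, 0.807, -0.001]
contact_force: [0.3, -1.0, -0.5]
gripper_width: 0.993
grasp_force: 0.0
t: 19.75
eef_pos: [0.475, -0.1906, 0.3321]
tool_rot: [-0.002, 0.588, 0.809, -0.0]
contact_force: [0.5, -0.6, 0.7]
gripper_width: 0.994
grasp_force: 0.0
t 19.75 pos [ 0.475  -0.1906  0.3321] ang 107.95 tilt 0.2 w 0.0849 gf 0.0 F [ 0.5 -0.6  0.7] q [ 0.6   0.33 -0.41  1.99  0.17  0.86  0.41]
d tool [ 0.0015 -0.0018  0.1531] yaw 0.15
```

```bash
python3 -m pendant '[[0.085,0.001,-0.002,0.02,0],[0.085,0,0,0.03,0],[0.085,0,0,0.03,0],[0.085,0,0,0.03,0],[0.085,0,0,0.02,0],[0.085,0,0,0.015,0],[0.085,0,0,0.007,0],[0.085,0,0,0,0],[0.085,0,0,0,0]]'
python3 -m pendant '[[0.05,0,0,0,0],[0.05,0,0,0,0],[0.05,0,0,0,0],[0.05,0,0,0,0],[0.05,0,0,0,0],[0.05,0,0,0,0],[0.05,0,0,0,0],[0.05,0,0,0,0]]' 40
python3 -m pendant '[[0.05,0,0,-0.005,0],[0.05,0,0,-0.015,0],[0.05,0,0,-0.02,0],[0.05,0,0,-0.03,0],[0.05,0,0,-0.03,0],[0.05,0,0,0,0],[0.05,0,0,0,0],[0.05,0,0,0,0]]'
python3 - <<'E'
from h import *
for c in("top","side"):
    im,d=bot.read_camera(c);X=cloud(c,d);print(c,fit(X,(.5905,-.1573),-70.9,.037,.055),fit(X,(.4724,-.1895),-72,.135,.155))
delta(.4724,-.1895,.179,107.8)
E
```

```text
t: 20.5
eef_pos: [0.474, -0.1905, 0.1822]
tool_rot: [0.001, 0.588, 0.809, 0.0]
contact_force: [0.6, 0.2, -0.6]
gripper_width: 0.999
grasp_force: 0.0
t: 21.17
eef_pos: [0.4734, -0.1908, 0.1825]
tool_rot: [0.001, 0.588, 0.809, -0.0]
contact_force: [-2.1, -0.4, 7.3]
gripper_width: 0.696
grasp_force: 43.4
t: 21.83
eef_pos: [0.4727, -0.1903, 0.2808]
tool_rot: [-0.0, 0.588, 0.809, -0.0]
contact_force: [-0.4, 0.3, -4.1]
gripper_width: 0.697
grasp_force: 44.6
top (150, np.float64(0.0448), array([ 0.5917, -0.1571]), np.float64(-71.1), 'med', np.float64(0.0011)) (70, np.float64(0.1426), array([ 0.4724, -0.1888]), np.float64(-72.5), 'med', np.float64(0.0012))
side (173, np.float64(0.0432), array([ 0.5916, -0.1564]), np.float64(-70.8), 'med', np.float64(0.0013)) (168, np.float64(0.1418), array([ 0.4722, -0.1879]), np.float64(-72.2), 'med', np.float64(0.0016))
t 21.93 pos [ 0.4725 -0.1902  0.2799] ang 107.93 tilt 0.16 w 0.0591 gf 44.6 F [-0.4  0.1 -3.5] q [ 0.58  0.4  -0.39  2.04  0.22  0.75  0.37]
d tool [0.0005 0.0004 0.1009] yaw 0.13
```

```bash
python3 -c "
from h import *
delta(.5922,-.1588,.2255,109.0)"
python3 -m pendant '[[0.05,-0.001,0.015,0,-0.5],[0.05,-0.001,0.025,0,-0.6],[0.05,-0.002,0.03,0,0],[0.05,-0.001,0.025,0,0],[0.05,-0.001,0.018,0,0],[0.05,0,0.01,0,0],[0.05,0,0,0,0],[0.05,0,0,0,0]]'
python3 - <<'E'
from h import *
delta(.5922,-.1588,.2255,109.0)
for c in("top","side"):
    im,d=bot.read_camera(c);X=cloud(c,d);print(c,fit(X,(.5917,-.157),-70.9,.137,.155),fit(X,(.5917,-.157),-70.9,.01,.048))
E
```

```text
t 21.93 pos [ 0.4725 -0.1902  0.2799] ang 107.93 tilt 0.16 w 0.0591 gf 44.6 F [-0.4  0.1 -3.5] q [ 0.58  0.4  -0.39  2.04  0.22  0.75  0.37]
d tool [-0.0071  0.1237  0.0541] yaw -1.07
t: 22.6
eef_pos: [0.5908, -0.1564, 0.2799]
tool_rot: [-0.001, 0.58, 0.814, -0.001]
contact_force: [-0.7, -0.4, -2.8]
gripper_width: 0.699
grasp_force: 44.6
t 22.6 pos [ 0.5908 -0.1564  0.2799] ang 109.06 tilt 0.17 w 0.0597 gf 44.6 F [-0.7 -0.4 -2.8] q [ 0.44  0.54 -0.38  1.8   0.26  0.85  0.27]
d tool [-0.0028  0.0006  0.0544] yaw 0.06
top (63, np.float64(0.1423), array([ 0.5904, -0.1545]), np.float64(-71.0), 'med', np.float64(0.001)) (61, np.float64(0.032), array([ 0.5928, -0.1556]), np.float64(-69.8), 'med', np.float64(0.0011))
side (140, np.float64(0.1429), array([ 0.5897, -0.1546]), np.float64(-71.0), 'med', np.float64(0.0015)) (476, np.float64(0.027), array([ 0.591 , -0.1572]), np.float64(-71.7), 'med', np.float64(0.0015))
```

```bash
python3 -m pendant '[[0.05,-0.0028,0.001,0,0],[0.05,0,0,0.015,0],[0.05,0,0,0.015,0],[0.05,0,0,0.01,0],[0.05,0,0,0.006,0],[0.05,0,0,0.004,0],[0.05,0,0,0.002,0],[0.05,0,0,0.001,0],[0.05,0,0,0,0],[0.05,0,0,0,0]]'
python3 -c "
from h import *
delta(.5922,-.1588,.2255,109.0)"
```

```text
t: 23.53
eef_pos: [0.5938, -0.1588, 0.2288]
tool_rot: [0.0, 0.58, 0.814, 0.0]
contact_force: [0.8, 0.6, -3.4]
gripper_width: 0.696
grasp_force: 44.6
t 23.53 pos [ 0.5938 -0.1588  0.2288] ang 109.03 tilt 0.06 w 0.0595 gf 44.6 F [ 0.8  0.6 -3.4] q [ 0.42  0.61 -0.36  1.82  0.29  0.76  0.25]
d tool [ 0.0005 -0.0015  0.0033] yaw 0.03
```

Still carrying the full weight, with no contact and the foot about to enter the rim. I'll go down the last 3–4 mm.

```bash
python3 -m pendant '[[0.05,0,-0.0012,0.001,0],[0.05,0,0,0.001,0],[0.05,0,0,0.001,0],[0.05,0,0,0.001,0],[0.05,0,0,0,0],[0.05,0,0,0,0]]'
python3 - <<'E'
from h import *
delta(.5922,-.1588,.2255,109.0)
for c in("top","side"):
    im,d=bot.read_camera(c);X=cloud(c,d);print(c,fit(X,(.5917,-.157),-70.9,.08,.097),fit(X,(.5917,-.157),-70.9,.005,.035))
E
```

```text
t: 24.03
eef_pos: [0.5924, -0.1592, 0.2256]
tool_rot: [0.0, 0.581, 0.814, -0.0]
contact_force: [-3.8, 0.4, 8.6]
gripper_width: 0.697
grasp_force: 45.9
t 24.03 pos [ 0.5924 -0.1592  0.2256] ang 109.02 tilt 0.04 w 0.0596 gf 45.9 F [-3.8  0.4  8.6] q [ 0.42  0.62 -0.35  1.82  0.3   0.76  0.24]
d tool [ 0.0004 -0.0001  0.0001] yaw 0.02
top (68, np.float64(0.0883), array([ 0.5923, -0.1576]), np.float64(-70.9), 'med', np.float64(0.0012)) (110, np.float64(0.01), array([ 0.5809, -0.1038]), np.float64(13.2), 'med', np.float64(0.0124))
side (145, np.float64(0.0866), array([ 0.5922, -0.1577]), np.float64(-71.2), 'med', np.float64(0.0015)) (219, np.float64(0.0201), array([ 0.5917, -0.1569]), np.float64(-71.2), 'med', np.float64(0.0011))
```

Seated at the right height, so I'll release, rise and check.

```bash
python3 -m pendant '[[0.085,0,0,0,0],[0.085,0,0,0,0],[0.085,0,0,0,0],[0.085,0,0,0,0],[0.085,0,0,0,0],[0.085,0,0,0,0],[0.085,0,0,-0.015,0],[0.085,0,0,-0.03,0],[0.085,0,0,-0.04,0],[0.085,0,0,-0.04,0],[0.085,0,0,-0.04,0],[0.085,0,0,-0.03,0]]'
python3 -m pendant '[[0.085,-0.03,-0.03,0,0],[0.085,-0.03,-0.03,0,0],[0.085,-0.03,-0.03,0,0],[0.085,-0.03,-0.03,0,0],[0.085,0,0,0,0],[0.085,0,0,0,0],[0.085,0,0,0,0]]'
python3 - <<'E'
from h import *
delta(.5922,-.1588,.2255,109.0)
for c in("top","side"):
    im,d=bot.read_camera(c);X=cloud(c,d);print(c,fit(X,(.592,-.157),-70.9,.08,.1),fit(X,(.592,-.157),-70.9,.005,.038),fit(X,(.5335,.12),-72.5,.038,.052))
    k=np.hypot(X[...,0]-.605,X[...,1]-.202)<.018;z=X[k][:,2];print("head",np.median(z[(z>.2)&(z<.245)]))
cv2.imwrite("pics/end.png",cv2.resize(im[110:260,70:350],(800,428),interpolation=cv2.INTER_CUBIC))
E
```

```text
t: 25.13
eef_pos: [0.5926, -0.159, 0.4229]
tool_rot: [0.001, 0.58, 0.814, 0.001]
contact_force: [0.3, 0.0, -0.2]
gripper_width: 0.992
grasp_force: 0.0
t: 25.72
eef_pos: [0.5195, -0.3087, 0.4191]
tool_rot: [-0.0, 0.581, 0.814, 0.0]
contact_force: [0.7, 0.1, 0.1]
gripper_width: 0.995
grasp_force: 0.0
t 25.72 pos [ 0.5195 -0.3087  0.4191] ang 109.02 tilt 0.04 w 0.0849 gf 0.0 F [0.7 0.1 0.1] q [ 0.72  0.37 -0.37  1.7   0.15  1.1   0.64]
d tool [0.1179 0.1175 0.1937] yaw 0.02
top (166, np.float64(0.0876), array([ 0.5924, -0.1578]), np.float64(-71.0), 'med', np.float64(0.0011)) (236, np.float64(0.0096), array([ 0.5887, -0.1546]), np.float64(-72.8), 'med', np.float64(0.0245)) (173, np.float64(0.0445), array([0.5337, 0.1198]), np.float64(-73.1), 'med', np.float64(0.0013))
head 0.2288709793658337
side (175, np.float64(0.0861), array([ 0.5925, -0.1573]), np.float64(-71.0), 'med', np.float64(0.0014)) (231, np.float64(0.0215), array([ 0.5916, -0.1571]), np.float64(-71.3), 'med', np.float64(0.0011)) (309, np.float64(0.0437), array([0.5342, 0.121 ]), np.float64(-74.3), 'med', np.float64(0.0024))
head 0.22811952729305854
```

View pics/end.png

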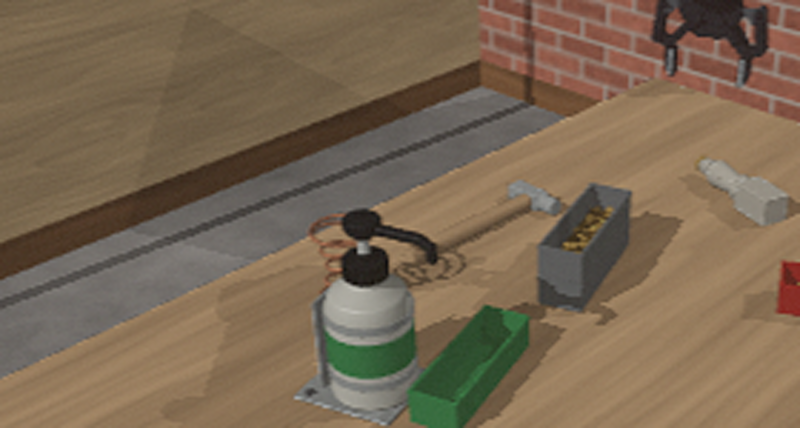

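The nail tray sits squarely on the tack tray (crop 585,245), the green tray stands under the nozzle (470,365), the pump head is up and the gripper is clear.

```bash
python3 -c "
from station import bot
print(bot.hand_in())"
```

```text
the job is handed in; nothing more can be done
None
```

I handed the job in at about 26 s (verdict not shown): green tray under the nozzle, pump pressed to its stop and sprung back, nail tray seated squarely on the tack tray, and the bystanders untouched.

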